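# Sieve small grinding balls from large ones

## Robot

A 7-joint arm with a two-finger parallel gripper is mounted at the origin on a cart in front of the work surface, level with it; the furniture and walls round the work are solid. World frame = base frame: x ahead of the robot, y to its left, z up, the work surface at z = 0. Lengths are in m, angles in rad, forces in N, time in s.
With the tool pointing down it reaches from about 0.425 to 0.825 m from the base axis. Payload 3.6 kg.
Tool frame: the origin (TCP) lies between the finger pads; the fingertips stand 11 mm ahead of it and the grasp point (between the pads) lies 8 mm behind it; z points along the fingers, y is the direction in which the jaws open and shut (so a half turn about z gives the same grasp; the last joint's range is limited). The gripper opens to 85 mm and grips with 20 to 120 N. Pads are 22 mm wide; open, the fingers measure 114 mm over their backs; the gripper's body (76 mm by 85 mm) begins 54 mm behind the grasp point. The pads swing forward as they close: fully open they stand 13 mm farther back than shut.
Start: joints at [-1.302, 0.615, -0.013, 1.423, 0.008, 1.103, -0.04], TCP at [0.189, 0.622, 0.242] pointing down, gripper open.
Joint ranges: [-3.12, 3.12], [-0.3, 2.06], [-1.34, 1.32], [0.26, 2.42], [-1.36, 4.5], [0.01, 1.98], [-2.84, 2.84]. Speed limits (rad/s): [2.79, 2.79, 3.14, 3.14, 3.14, 3.14, 3.14].

## Interface

Orientations are given as [roll, pitch, yaw] about the fixed x, y, z axes, in that order (R = Rz(yaw) Ry(pitch) Rx(roll)).
In Python, from workcell import ctrl gives the robot as it stands. Calls block until the motion is done:
- ctrl.move_to(position, orientation): joint-space move of the TCP to a pose.
- ctrl.move_straight(position, orientation=None, vel=0.15): straight line of the TCP; orientation=None keeps the orientation; vel is the mean speed in m/s.
- ctrl.move_j(angles): joint-space move.
- ctrl.grip(opening, strength=None): finger opening in m; strength is the grip in N (None keeps the last); returns when the fingers have stopped.
- ctrl.wait(seconds).
- ctrl.ik(position, orientation): joint angles nearest the present ones, or None.
- ctrl.capture(name): name is "scene" or "side" or "wrist"; returns a dict with "pixels" (400x640x3 uint8, red, green, blue), "fx", "fy", "cx", "cy" (pixels), "camera_from_world" (4x4, takes a point from world to camera coordinates); the wrist camera has in their place "mount" (4x4, takes a point from camera to tool coordinates, whose origin is the TCP and whose axes are the flange's). Camera axes: x right, y down, z forward; pixel columns grow to the right and rows downward; lengths in m; the calibration is good to about 2 mm. A picture is of the moment at which its call begins: read the wrist's pose just before it. There is no depth.
A pose or a line that the arm cannot do raises ctrl.Unreachable and nothing moves.
- ctrl.job_done(): hands the job in, once; it reports no verdict.
Readings, each from a call of its own:
- ctrl.read_t(): time.
- ctrl.read_joint_positions(): joint angles.
- ctrl.read_qvel(): joint speeds.
- ctrl.read_joint_torque(): joint torques, N m.
- ctrl.read_tool_pos(): TCP position.
- ctrl.read_orientation(): TCP orientation.
- ctrl.read_force(): force on the tool from outside, world axes, zero at the start.
- ctrl.read_torque(): the same for the moment, N m.
- ctrl.read_width(): finger opening in m.
Only numpy, scipy, OpenCV 4.12 (cv2) and the standard library are available. Lean on these libraries where they do the work, as an engineer would, in place of code of your own. Each camera call takes 0.05 s, during which the arm holds its last target.

## Task

The slotted sieve on the bench holds a mix of small and large steel grinding balls. Pick it up by its slanted grip and, over the square tray, tilt it spout-down just far enough that all four small balls drop through the slots into the tray while the three large ones stay in the sieve; then tip the large balls out over the spout into the round dish. Finally stand the empty sieve back upright on the bench and let go of it, leaving the other things on the bench where they are.

Things in the scene. Friction and masses are not known exactly. Their poses are not given: they have to be found in the camera images.
- sieve_grip (a point): centre of the black grip bar on the arch of the loose steel sieve (0.2 to 0.4 kg), 100 mm over its underside. Axes are the sieve's: x to the spout, y across, z up. Bar 62 mm (y), 12 mm thick, 28 mm tall; when the sieve is level it leans back (top to the rear) 27 deg off vertical, along (-0.454,0,0.891). Fingers that do not lean with it swing the sieve out of level
- sieve_floor (a point): middle of the sieve's solid rear floor, where the balls start; 38 mm behind and 86 mm below the grip centre. The floor, 68 mm long, falls 5 deg to the rear: balls stay there while the sieve is within about 5 deg of level. A small ball held up by large ones comes free when the sieve is rocked back and tilted again. Rear wall 74 mm behind the grip, side walls 47 mm either side, their rims 56 mm below it
- sieve_slots (a point): middle of the slots, at the bars' tops, 23 mm ahead of and 83.5 mm below the grip centre. Five 5 mm bars along x with 17 mm gaps, level from x = -4 to 50 mm of the grip, then bent up 35 deg as a ramp to the spout. Balls passing a gap fall out below. Lowest when tilted: lower front corners of the side walls, x 54, z -100 mm from the grip centre
- sieve_spout (a point): middle of the open spout, the free ends of the bars, 83 mm ahead of and 63 mm below the grip centre. With the sieve tilted spout-down by 12 to 25 deg the ramp holds the large balls back; past about 40 to 55 deg they roll out here, between the sieve's side walls
- tray: the square aluminium tray for the small balls, fixed; 136x136 mm, 34 mm high (37 mm with its rolled rim), walls 3 mm, open on top. Origin under its centre, z up
- dish: the round white ceramic dish for the large balls, fixed; 140 mm across, 42 mm high, walls 4 mm, open on top. Origin under its centre, z up
- small_1_center (a point): centre of one of the four small steel balls, 14 mm across, 12 g; starts on the sieve's rear floor
- small_2_center (a point): centre of one of the four small steel balls, 14 mm across, 12 g; starts on the sieve's rear floor
- small_3_center (a point): centre of one of the four small steel balls, 14 mm across, 12 g; starts on the sieve's rear floor
- small_4_center (a point): centre of one of the four small steel balls, 14 mm across, 12 g; starts on the sieve's rear floor
- large_1_center (a point): centre of one of the three large steel balls, 24 mm across, 56 g; starts on the sieve's rear floor
- large_2_center (a point): centre of one of the three large steel balls, 24 mm across, 56 g; starts on the sieve's rear floor
- large_3_center (a point): centre of one of the three large steel balls, 24 mm across, 56 g; starts on the sieve's rear floor
- timer: bystander: a flat lab timer, 62x62x16 mm, with three keys; origin under its centre; loose, to be left alone
- tape_roll: bystander: a roll of label tape lying flat, 72 mm across, 18 mm high; origin under its centre; loose, to be left alone
- beaker: bystander: a small glass beaker, 52 mm across, 67 mm high; origin under its centre; loose, to be left alone
- tweezers: bystander: steel tweezers, 128 mm long, 9 mm high; origin under its centre; loose, to be left alone

How it is judged:
By the outcome, as a careful person would: the job done as asked, in the order asked, and still so for the second after the job is handed in, with the robot touching nothing.
It also fails if it takes over 72 s, if anything falls off the work surface, if the arm or the gripper's body presses on something with over 40 N, if the wrist force passes 120 N, or if a joint passes its speed limit or range.

## Working session

There is one attempt and no reset: what is moved stays moved. The work goes in short steps, each a Python script; the robot and the scene stay as the last script left them, time stands still between calls to the robot, and variables do not carry over. Pictures are saved under pics/ and viewed, and the job is handed in when it is done.

```bash
ls -la; mkdir -p pics; python3 - <<'E'
from workcell import ctrl
import cv2,numpy as np
print(ctrl.read_t(),ctrl.read_tool_pos(),ctrl.read_orientation(),ctrl.read_width())
for n in("scene","side","wrist"):
    d=ctrl.capture(n)
    cv2.imwrite(f"pics/a_{n}.png",d["pixels"][:,:,::-1])
    np.save(f"pics/a_{n}.npy",d,allow_pickle=True)
    print(n,d["fx"],d["fy"],d["cx"],d["cy"]);print(np.round(d.get("camera_from_world",d.get("mount")),4))
E
```

```text
total 12
drwxr-xr-x  3 agent agent 4096 Dec  7 02:25 .
drwxr-xr-x 23 root  root  4096 Dec  7 02:25 ..
drwxr-xr-x  2 agent agent 4096 Dec  7 02:25 pics
0.0 [0.18861141 0.62125225 0.24111875] [-3.13897310e+00  2.91019528e-06  2.84686869e+00] 0.08519539225735048
scene 488.3675744065747 488.3675744065747 323.55874369232635 205.29921877189025
[[ 0.6587 -0.7523  0.0141 -0.3271]
 [-0.4234 -0.3861 -0.8195  0.3514]
 [ 0.622   0.5338 -0.5729  0.8151]
 [ 0.      0.      0.      1.    ]]
side 465.6633302159258 465.6633302159258 318.83969463671593 198.25733137995573
[[-0.9536 -0.3002  0.0235  0.5651]
 [-0.155   0.4225 -0.893   0.1426]
 [ 0.2582 -0.8552 -0.4494  0.9114]
 [ 0.      0.      0.      1.    ]]
wrist 293.85530487417816 293.85530487417816 320.38547983787254 194.4674762657145
[[-1.500e-03 -9.557e-01 -2.942e-01  7.590e-02]
 [ 1.000e+00 -1.400e-03 -8.000e-04  2.000e-04]
 [ 4.000e-04 -2.942e-01  9.557e-01 -1.315e-01]
 [ 0.000e+00  0.000e+00  0.000e+00  1.000e+00]]
```

View pics/a_scene.png

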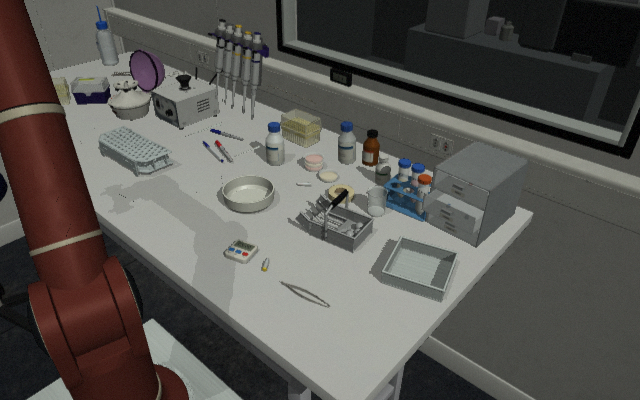

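View pics/a_side.png

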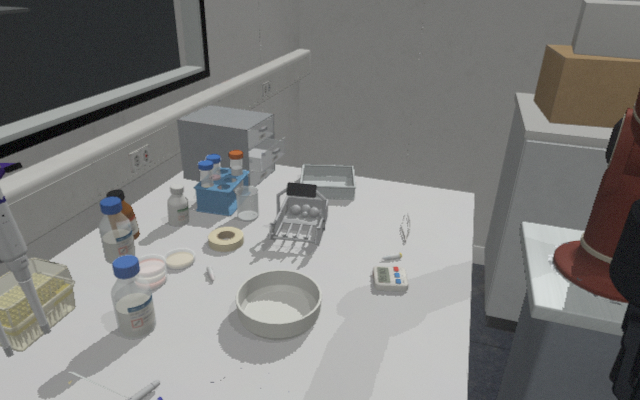

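View pics/a_wrist.png

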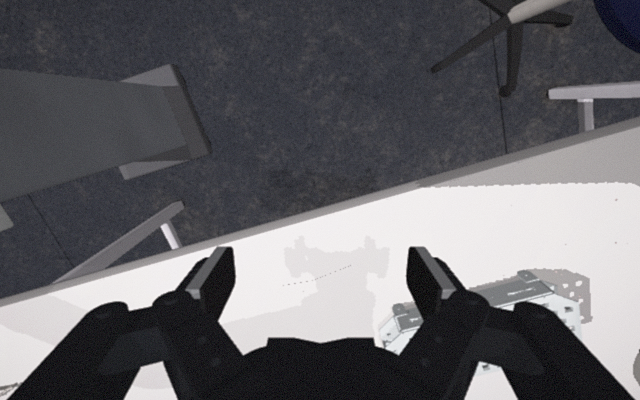

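The scene view shows the sieve at about (338,218), its black grip near (338,200), the dish at (248,194) and the tray at (418,267). In the side view the grip is at (301,190), the dish at (279,303) and the tray at (327,182). The wrist view doesn't help yet, so I'll zoom in.

```bash
python3 - <<'E'
import cv2,numpy as np
a=cv2.imread("pics/a_scene.png");b=cv2.imread("pics/a_side.png")
c1=cv2.resize(a[170:310,280:470],None,fx=4,fy=4,interpolation=cv2.INTER_CUBIC)
c2=cv2.resize(b[155:255,220:370],None,fx=5,fy=5,interpolation=cv2.INTER_CUBIC)
cv2.imwrite("pics/z1.png",c1);cv2.imwrite("pics/z2.png",c2)
E
```

```text
(no output)
```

View pics/z1.png

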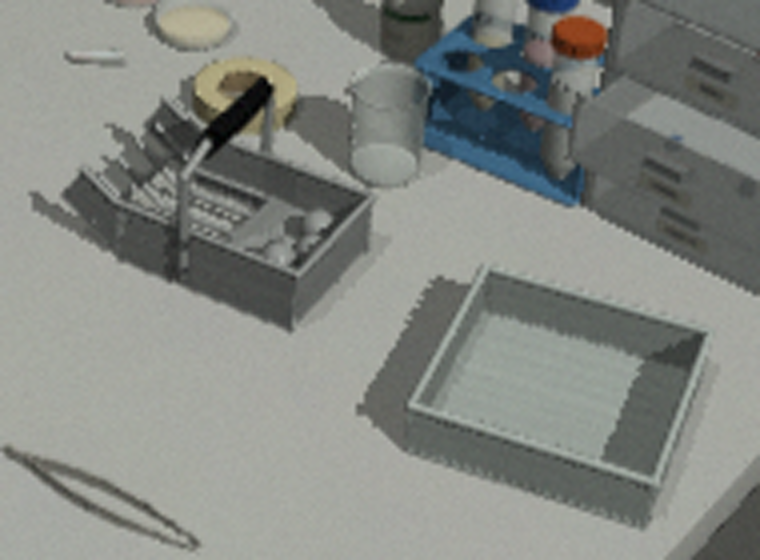

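View pics/z2.png

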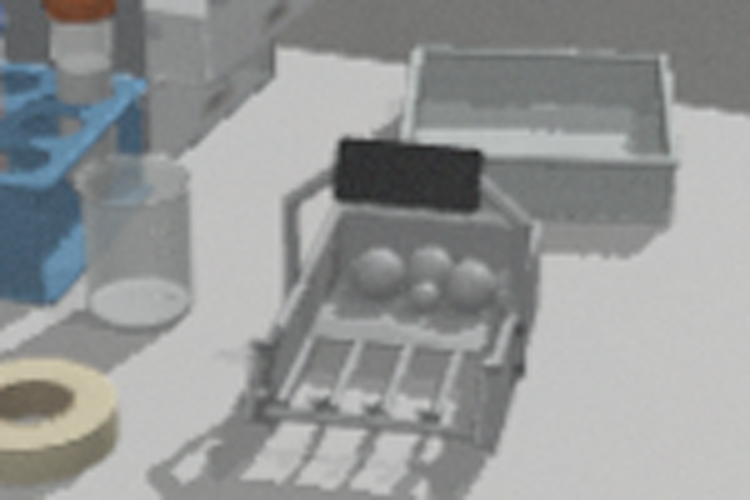

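```bash
cat > h.py <<'E'
import numpy as np,cv2
def ray(d,uv):
    M=d["camera_from_world"];R=M[:3,:3];t=M[:3,3]
    v=np.array([(uv[0]-d["cx"])/d["fx"],(uv[1]-d["cy"])/d["fy"],1.]);v=R.T@v
    return -R.T@t,v/np.linalg.norm(v)
def onz(d,uv,z):
    o,v=ray(d,uv);return o+v*(z-o[2])/v[2]
def tri(d1,u1,d2,u2):
    o1,v1=ray(d1,u1);o2,v2=ray(d2,u2)
    s=np.linalg.lstsq(np.c_[v1,-v2],o2-o1,rcond=None)[0]
    p,q=o1+s[0]*v1,o2+s[1]*v2
    return (p+q)/2,np.linalg.norm(p-q)
def proj(d,p):
    M=d["camera_from_world"];c=M[:3,:3]@np.asarray(p)+M[:3,3]
    return np.array([d["fx"]*c[0]/c[2]+d["cx"],d["fy"]*c[1]/c[2]+d["cy"]])
def dark(d,box,th=55):
    x0,y0,x1,y1=box;g=d["pixels"][y0:y1,x0:x1].max(2)
    m=(g<th).astype(np.uint8);n,l,s,c=cv2.connectedComponentsWithStats(m)
    k=1+np.argmax(s[1:,4]);ys,xs=np.where(l==k)
    r=cv2.minAreaRect(np.c_[xs,ys].astype(np.float32))
    return c[k]+[x0,y0],s[k],cv2.boxPoints(r)+[x0,y0]
E
python3 - <<'E'
from h import *
L=lambda n:np.load(f"pics/a_{n}.npy",allow_pickle=True).item()
S,D=L("scene"),L("side")
a=dark(S,(310,180,365,225));b=dark(D,(270,170,330,205))
print(a,b)
print("grip",tri(S,a[0],D,b[0]))
z1=lambda x,y:(x/4+280-.4,y/4+170-.4)
z2=lambda x,y:(x/5+220-.4,y/5+155-.4)
print("tray scene",[onz(S,z1(*p),.037).round(4) for p in[(485,270),(708,333),(658,483),(408,405)]],)
print("tray side",[onz(D,z2(*p),.037).round(4) for p in[(413,47),(668,55),(676,163),(402,153)]],)
print("rear rim scene",[onz(S,z1(*p),.044).round(4) for p in[(373,200),(293,270)]])
print("rear bottom near",onz(S,z1(292,330),0))
print("side spout corners",[onz(D,z2(*p),.037).round(4) for p in[(250,405),(482,435)]])
print("bar ends",tri(S,z1(262,88),D,z2(336,170)),tri(S,z1(208,142),D,z2(481,180)))
# dish ellipses
for d,box in((S,(215,170,280,218)),(D,(230,268,330,338))):
    x0,y0,x1,y1=box
    c=cv2.resize(d["pixels"][y0:y1,x0:x1,::-1],None,fx=6,fy=6,interpolation=cv2.INTER_CUBIC);cv2.imwrite(f"pics/dish{x0}.png",c)
E
```

```text
(array([336.57051282, 199.41666667]), array([ 12,   9,  26,  21, 156], dtype=int32), array([[321.80891228, 201.649683  ],
       [345.700634  , 188.61783409],
       [351.127388  , 198.56687737],
       [327.23566437, 211.59872627]])) (array([300.19409283, 189.08016878]), array([ 17,  13,  29,  14, 237], dtype=int32), array([[286.9211998 , 193.90619087],
       [287.92307663, 182.38461494],
       [315.28142166, 184.7636013 ],
       [314.27954483, 196.28517723]]))
grip (array([0.61480296, 0.06209919, 0.10159822]), np.float64(0.004879211240069583))
tray scene [array([ 0.6663, -0.0943,  0.037 ]), array([ 0.7039, -0.2211,  0.037 ]), array([ 0.5785, -0.2605,  0.037 ]), array([ 0.5398, -0.1291,  0.037 ])]
tray side [array([ 0.71  , -0.2191,  0.037 ]), array([ 0.5768, -0.2574,  0.037 ]), array([ 0.5405, -0.1251,  0.037 ]), array([ 0.6702, -0.0893,  0.037 ])]
rear rim scene [array([ 0.6697, -0.0088,  0.044 ]), array([ 0.5826, -0.0151,  0.044 ])]
rear bottom near [ 0.58180314 -0.01766404  0.        ]
side spout corners [array([0.6479, 0.1549, 0.037 ]), array([0.5537, 0.1452, 0.037 ])]
bar ends (array([0.64660115, 0.06490594, 0.10273873]), np.float64(0.004353688582575357)) (array([0.58482719, 0.05408141, 0.10165172]), np.float64(0.00015518609707612153))
```

```bash
python3 -c "
import cv2,numpy as np
a=cv2.imread('pics/dish215.png');b=cv2.imread('pics/dish230.png')
o=np.zeros((600,800,3),np.uint8);a=a[:288,:390];o[:a.shape[0],:a.shape[1]]=a
b=cv2.resize(b,None,fx=.66,fy=.66);o[300:300+b.shape[0],:b.shape[1]]=b
cv2.imwrite('pics/dd.png',o)"
```

```text
(no output)
```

View pics/dd.png

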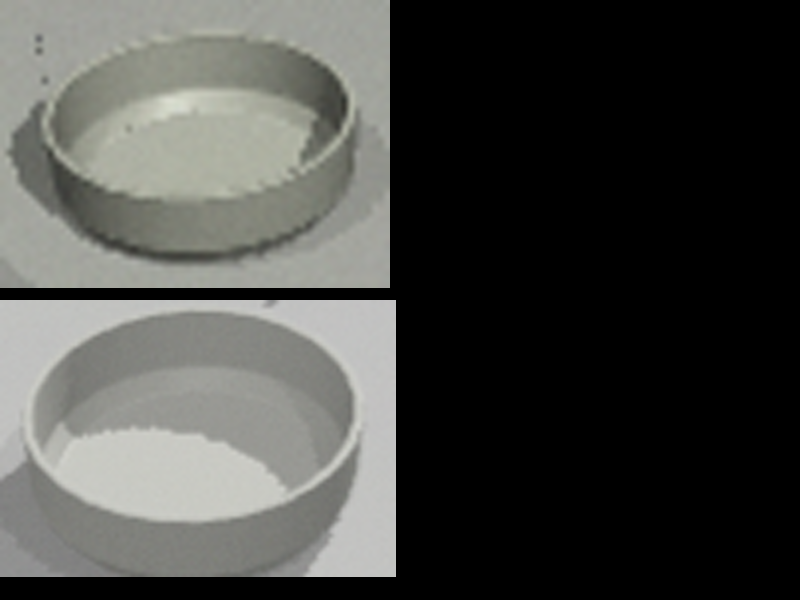

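```bash
cat >> h.py <<'E'
from scipy.spatial.transform import Rotation as Ro
LEAN=np.array([-0.454,0,0.891]);LEAN/=np.linalg.norm(LEAN)
Zt=-LEAN;Yt=np.array([-Zt[2],0,Zt[0]]);T=np.c_[np.cross(Yt,Zt),Yt,Zt]
def pose(G,yaw,th,back=0.):
    """G grip-centre world, sieve yaw, spout-down tilt th (deg); back: stand-off along tool"""
    R=Ro.from_euler("ZY",[yaw,th],degrees=True).as_matrix()@T
    return list(np.asarray(G)+(0.008-back)*R[:,2]),list(Ro.from_matrix(R).as_euler("xyz"))
E
python3 - <<'E'
from h import *
from workcell import ctrl
L=lambda n:np.load(f"pics/a_{n}.npy",allow_pickle=True).item()
S,D=L("scene"),L("side")
c1=onz(S,(248.0,189.2),.042);c2=onz(D,(278.7,297.0),.042);print("dish",c1,c2)
dc=(c1+c2)/2;tc=np.array([.623,-.1745])
# bystanders
print("beaker base",onz(S,(376,211),0),"tape",onz(S,(341,192),.018),"tweez",onz(S,(305,294),0),"timer",onz(S,(241,250),.01))
G=np.array([.6148,.061,.100]);yaw=98
def chk(n,p):
    q=ctrl.ik(*p);print(n,np.round(p[0],3),None if q is None else np.round(q,2))
chk("pre",pose(G,yaw,0,.09));chk("grasp",pose(G,yaw,0));chk("lift",pose(G+[0,0,.1],yaw,0))
for th in(-10,0,20):chk(("tray",th),pose([tc[0],tc[1]-.01,.16],105,th))
for yw in (60,98,130):
  for th in(0,40,65,75):
    a=np.radians(yw);x=np.array([np.cos(a),np.sin(a)])
    t=np.radians(th);sx=.083*np.cos(t)-.063*np.sin(t)
    chk((yw,th),pose([*(dc[:2]-x*(sx+.025)),.166],yw,th))
E
```

```text
dish [0.55647124 0.32250377 0.042     ] [0.55682655 0.33287421 0.042     ]
beaker base [0.75651705 0.04097263 0.        ] tape [0.74304613 0.1521441  0.018     ] tweez [ 0.40417404 -0.02778196  0.        ] timer [0.40118925 0.17569166 0.01      ]
pre [0.62  0.024 0.173] [ 0.32  0.73 -0.33  1.54 -0.28  1.01  1.94]
grasp [0.614 0.065 0.093] [ 0.36  0.85 -0.51  1.62 -0.12  0.8   1.8 ]
lift [0.614 0.065 0.193] [ 0.26  0.69 -0.33  1.55 -0.31  1.01  1.88]
('tray', -10) [ 0.622 -0.18   0.154] [ 0.6   0.94 -0.32  1.2  -0.26  1.43  2.28]
('tray', 0) [ 0.622 -0.181  0.153] [ 0.5   0.86 -0.19  1.29 -0.25  1.29  2.3 ]
('tray', 20) [ 0.623 -0.184  0.152] [ 0.31  0.73 -0.03  1.47 -0.1   1.01  2.18]
(60, 0) [0.504 0.237 0.159] [ 0.02  0.53 -0.49  2.09 -0.26  0.2   0.93]
(60, 40) [0.532 0.284 0.158] [-0.63  0.72  0.09  1.5   0.05  1.12  0.47]
(60, 65) [0.553 0.321 0.16 ] [-0.71  1.01  0.12  1.01  0.16  1.74  0.41]
(60, 75) [0.561 0.335 0.161] [-0.84  1.18  0.52  0.78 -0.04  1.98  0.61]
(98, 0) [0.571 0.224 0.159] [ 0.12  0.71 -0.51  1.7  -0.21  0.74  1.59]
(98, 40) [0.564 0.278 0.158] [-0.58  0.71 -0.01  1.52  0.25  1.03  0.98]
(98, 65) [0.558 0.32  0.16 ] [-0.81  0.88  0.06  1.3   0.48  1.4   0.75]
(98, 75) [0.555 0.336 0.161] [-0.87  0.97  0.07  1.2   0.56  1.57  0.72]
(130, 0) [0.624 0.248 0.159] [ 0.02  0.89 -0.52  1.29 -0.05  1.2   1.93]
(130, 40) [0.589 0.289 0.158] [-0.52  0.7  -0.13  1.55  0.39  0.92  1.41]
(130, 65) [0.562 0.322 0.16 ] [-0.86  0.76  0.03  1.6   0.76  1.03  0.95]
(130, 75) [0.551 0.334 0.161] [-0.96  0.81  0.07  1.6   0.87  1.14  0.81]
```

```bash
python3 - <<'E'
from h import *
from workcell import ctrl
G=np.array([.6148,.061,.100]);yaw=98
ctrl.move_to(*pose(G,yaw,0,.13))
ctrl.grip(.045,80)
p,o=ctrl.read_tool_pos(),ctrl.read_orientation()
d=ctrl.capture("wrist");cv2.imwrite("pics/b_wrist.png",d["pixels"][:,:,::-1])
d["p"]=p;d["o"]=o;np.save("pics/b_wrist.npy",d,allow_pickle=True)
print(ctrl.read_t(),p,o,pose(G,yaw,0,.13),ctrl.read_width(),ctrl.read_force())
E
```

```text
3.35 [0.62249967 0.00620891 0.20867463] [ 2.67034151e+00 -6.57413093e-05 -3.00187428e+00] ([np.float64(0.6225085312787817), np.float64(0.006150949934905094), np.float64(0.20870216305336686)], [np.float64(2.6703423288206007), np.float64(0.0), np.float64(-3.0019663134302466)]) 0.04515771870049479 [-0.19167778  0.04704401 -0.54645874]
```

View pics/b_wrist.png

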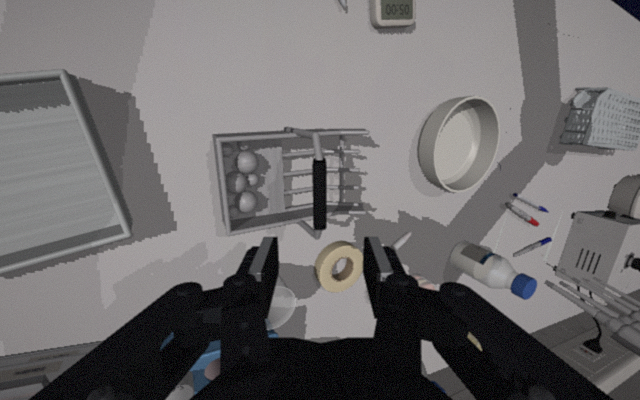

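The wrist view shows the bar centred at about (320,194), running from (319,160) to (320,228) and lined up with the jaws. The balls sit on the rear floor near (243,180). Next I'll localise it.

```bash
cat >> h.py <<'E'
def wcam(d):
    R=Ro.from_euler("xyz",d["o"]).as_matrix();W=np.eye(4);W[:3,:3]=R;W[:3,3]=d["p"]
    d["camera_from_world"]=np.linalg.inv(W@d["mount"]);return d
E
python3 - <<'E'
from h import *
d=wcam(np.load("pics/b_wrist.npy",allow_pickle=True).item())
c,s,bx=dark(d,(305,150,335,236),50);print(c,s,bx)
for uv in (c,(319.5,159),(320,229)):print(uv,onz(d,uv,.112).round(4))
print("rear rim",[onz(d,u,.044).round(4) for u in((216,137),(227,233))])
print("tray corners",[onz(d,u,.037).round(4) for u in((64,71),(130,236))])
# dish rim
print("dish l/r/t/b",[onz(d,u,.042).round(4) for u in((420,140),(498,130),(470,97),(448,192))])
print("grip pred",proj(d,np.array([.6148,.061,.1])))
E
```

```text
[319.26980482 194.15269805] [  8   8  14  72 871] [[313. 158.]
 [326. 158.]
 [326. 229.]
 [313. 229.]]
[319.26980482 194.15269805] [0.6137 0.0539 0.112 ]
(319.5, 159) [0.5837 0.05   0.112 ]
(320, 229) [0.6456 0.059  0.112 ]
rear rim [array([ 0.5786, -0.0215,  0.044 ]), array([ 0.6722, -0.0075,  0.044 ])]
tray corners [array([ 0.5415, -0.1267,  0.037 ]), array([ 0.6723, -0.0896,  0.037 ])]
dish l/r/t/b [array([0.5601, 0.2297, 0.042 ]), array([0.5316, 0.3859, 0.042 ]), array([0.4953, 0.3061, 0.042 ]), array([0.6295, 0.3059, 0.042 ])]
grip pred [320.08073718 191.89096562]
```

```bash
python3 - <<'E'
import cv2
b=cv2.imread("pics/b_wrist.png")
cv2.imwrite("pics/z3.png",cv2.resize(b[85:205,405:515],None,fx=5,fy=5,interpolation=cv2.INTER_CUBIC))
E
python3 - <<'E'
from h import *
from workcell import ctrl
G=np.array([.6132,.0602,.100]);yaw=98.3
ctrl.move_straight(*pose(G,yaw,0,.05))
ctrl.move_straight(*pose(G,yaw,0,0),vel=.08)
print(ctrl.read_force())
ctrl.grip(0.0,90)
print(ctrl.read_t(),ctrl.read_width(),ctrl.read_force(),ctrl.read_tool_pos())
for n in("scene","side","wrist"):
    d=ctrl.capture(n);d["p"],d["o"]=ctrl.read_tool_pos(),ctrl.read_orientation()
    np.save(f"pics/c_{n}.npy",d,allow_pickle=True);cv2.imwrite(f"pics/c_{n}.png",d["pixels"][:,:,::-1])
E
python3 -c "
import cv2
b=cv2.imread('pics/c_side.png');cv2.imwrite('pics/z4.png',cv2.resize(b[130:280,200:380],None,fx=4,fy=4))"
```

```text
[-0.43036467  0.20215827  1.16277884]
5.2083 0.010540841455478412 [-0.70991859 -0.96456032  3.37105896] [0.61309186 0.06326965 0.09339964]
```

View pics/z3.png

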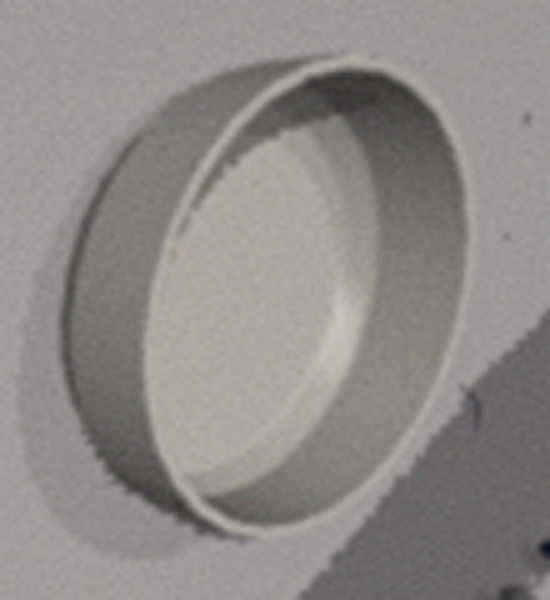

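View pics/z4.png

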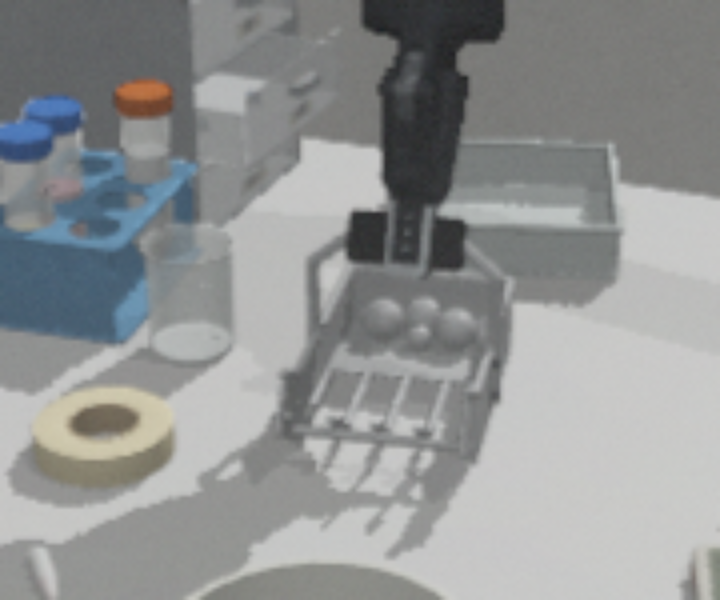

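View pics/c_wrist.png

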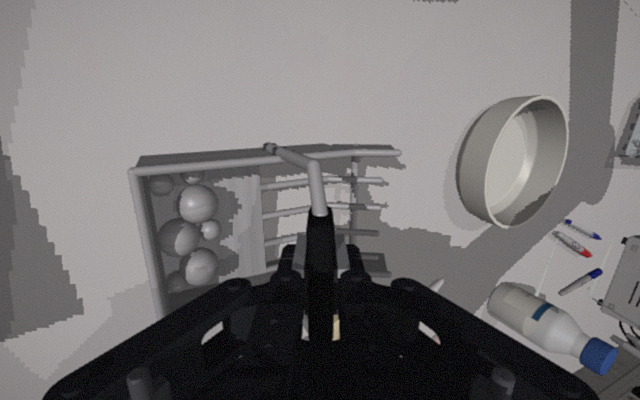

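The jaws hold the middle of the bar in the side crop at (405,240). The wrist view still shows all the balls on the rear floor, around (195,235). I'll fit the dish rim as a circle, then lift.

```bash
python3 - <<'E'
from h import *
from scipy.optimize import least_squares
d=wcam(np.load("pics/b_wrist.npy",allow_pickle=True).item())
S,D=[np.load(f"pics/a_{n}.npy",allow_pickle=True).item() for n in("scene","side")]
def fit(P):
    P=np.array(P)[:,:2];r=least_squares(lambda q:np.hypot(*(P-q[:2]).T)-q[2],[.556,.32,.07]);return r.x.round(4),r.fun.round(4)
print(fit([onz(d,(x/5+404.6,y/5+84.6),.042) for x,y in[(143,350),(472,230),(350,55),(260,533),(215,150),(180,490),(440,130),(420,420)]]))
print(fit([onz(S,(x/6+214.6,y/6+169.6),.042) for x,y in[(43,125),(355,115),(200,33),(200,200),(90,65),(310,65),(100,180),(310,172)]]))
print(fit([onz(D,(x/3.96+229.6,(y-300)/3.96+267.6),.042) for x,y in[(24,420),(363,415),(195,310),(195,523),(80,345),(310,345),(75,490),(310,495)]]))
E
python3 - <<'E'
from h import *
from workcell import ctrl
G=np.array([.6132,.0602,.100]);yaw=98.3
ctrl.move_straight(*pose(G+[0,0,.02],yaw,0),vel=.05);ctrl.wait(.3);print(ctrl.read_force(),ctrl.read_torque())
ctrl.move_straight(*pose(G+[0,0,.08],yaw,0),vel=.1);ctrl.wait(.3)
print(ctrl.read_t(),ctrl.read_force(),ctrl.read_tool_pos(),ctrl.read_orientation(),ctrl.read_width())
for n in("scene","side","wrist"):
    d=ctrl.capture(n);d["p"],d["o"]=ctrl.read_tool_pos(),ctrl.read_orientation()
    np.save(f"pics/d_{n}.npy",d,allow_pickle=True);cv2.imwrite(f"pics/d_{n}.png",d["pixels"][:,:,::-1])
E
python3 -c "
import cv2
b=cv2.imread('pics/d_scene.png');cv2.imwrite('pics/z5.png',cv2.resize(b[110:270,250:420],None,fx=3.5,fy=3.5))"
```

```text
(array([0.5609, 0.3258, 0.068 ]), array([ 0.0007,  0.0012,  0.0017, -0.0007, -0.0007, -0.0002, -0.0026,
        0.0006]))
(array([0.5579, 0.3249, 0.0676]), array([ 0.0012,  0.002 ,  0.0023,  0.0002,  0.0007, -0.0054, -0.0035,
        0.0025]))
(array([0.5581, 0.3287, 0.0678]), array([ 0.0015,  0.001 ,  0.0018, -0.0005, -0.0002, -0.0032, -0.0022,
        0.0018]))
[-0.02967534 -0.38121567 -5.34527755] [-0.70479474 -0.13567595  0.0128603 ]
7.2583 [-0.03191901 -0.20241106 -4.0336934 ] [0.61241311 0.06375983 0.17224629] [ 2.67004837e+00 -1.16385761e-03 -2.99680170e+00] 0.01079431139208652
```

View pics/z5.png

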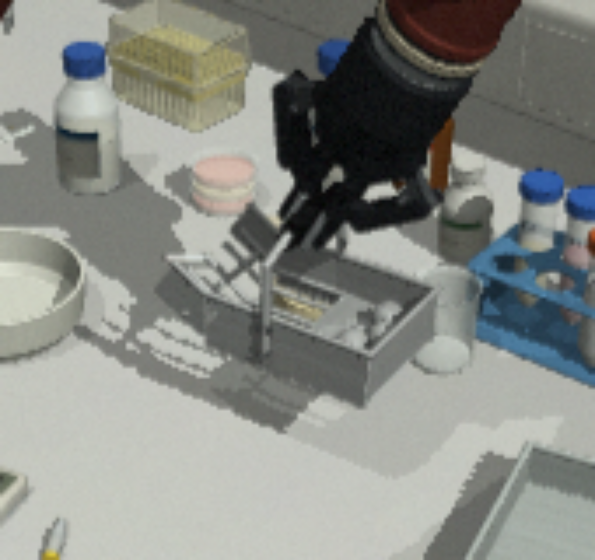

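View pics/d_wrist.png

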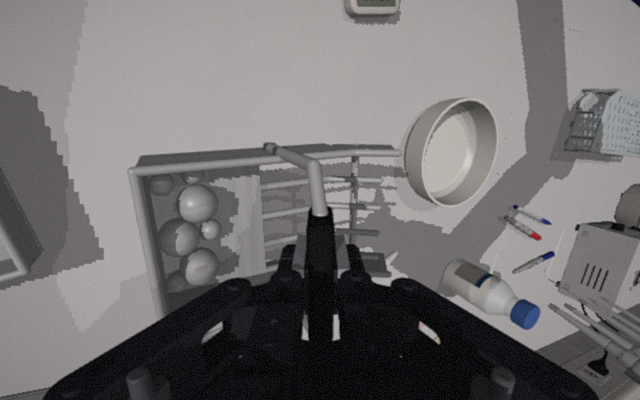

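The lifted sieve looks the same in the wrist view as it did on the bench: rear wall at (140,170), all balls to the rear. So it stayed level. Three views put the dish at about (.559,.3265). I'm moving to the tray.

```bash
cat >> h.py <<'E'
TC=np.array([.624,-.174]);DC=np.array([.559,.3265])
def xd(y):return np.array([np.cos(np.radians(y)),np.sin(np.radians(y))])
def snap(ctrl,tag,names):
    for n in names:
        p,o=ctrl.read_tool_pos(),ctrl.read_orientation()
        d=ctrl.capture(n);d["p"],d["o"]=p,o
        np.save(f"pics/{tag}_{n}.npy",d,allow_pickle=True);cv2.imwrite(f"pics/{tag}_{n}.png",d["pixels"][:,:,::-1])
E
python3 - <<'E'
from h import *
from workcell import ctrl
G=np.array([.6132,.0602,.180])
t=ctrl.read_t();ctrl.move_straight(*pose(G,98.3,-4),vel=.002);print("tilt dt",ctrl.read_t()-t)
Gt=np.array([*(TC-.010*xd(105.4)),.18])
t=ctrl.read_t();ctrl.move_straight(*pose(Gt,105.4,-4),vel=.11);print("dt",ctrl.read_t()-t)
Gt[2]=.160;ctrl.move_straight(*pose(Gt,105.4,-4),vel=.05)
print(ctrl.read_t(),ctrl.read_tool_pos(),pose(Gt,105.4,-4)[0],ctrl.read_force())
snap(ctrl,"e",["wrist","scene"])
E
python3 -c "
import cv2,numpy as np
a=cv2.imread('pics/e_wrist.png');b=cv2.imread('pics/e_scene.png')
cv2.imwrite('pics/z6.png',np.vstack([cv2.resize(a,(480,300)),cv2.resize(b[150:350,300:620],(480,300))]))"
```

```text
tilt dt 0.33340000000000014
dt 2.3666
10.6583 [ 0.62545373 -0.1796163   0.15275131] [np.float64(0.6255613682745217), np.float64(-0.179668511770805), np.float64(0.15314270867644195)] [-0.43629013  1.25437863 -4.37351229]
```

View pics/z6.png

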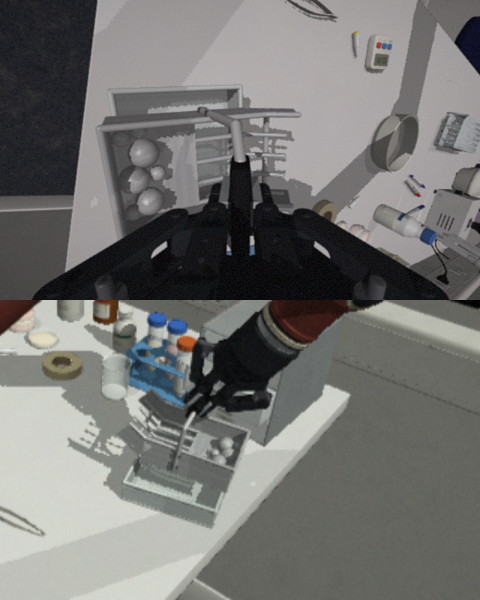

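The sieve is over the tray with all the balls still to the rear, around (145,178) in the top panel. I'll tilt it slowly now.

```bash
python3 - <<'E'
from h import *
from workcell import ctrl
Gt=np.array([*(TC-.010*xd(105.4)),.160])
for th,dt in((10,1.3),(18,1.3)):
    ctrl.move_straight(*pose(Gt,105.4,th),vel=.0025 if th==10 else .0012)
    print(th,ctrl.read_t(),ctrl.read_force().round(2))
ctrl.wait(.6)
print(ctrl.read_t(),ctrl.read_orientation(),pose(Gt,105.4,18)[1])
snap(ctrl,"f",["wrist","scene","side"])
E
cat > show.py <<'E'
import cv2,numpy as np,sys
t=sys.argv[1]
a,b,c=[cv2.imread(f'pics/{t}_{n}.png') for n in("wrist","scene","side")]
x,y=[int(v) for v in sys.argv[2].split(',')];u,v=[int(q) for q in sys.argv[3].split(',')]
o=np.hstack([cv2.resize(b[y:y+150,x:x+200],(400,300)),cv2.resize(c[v:v+150,u:u+200],(400,300))])
o=np.vstack([o,np.hstack([cv2.resize(a[100:300,80:400],(480,300)),np.zeros((300,320,3),np.uint8)])])
cv2.imwrite(f'pics/{t}_m.png',o)
E
python3 show.py f 340,190 230,110
```

```text
10 11.5583 [ 0.2  -0.63 -4.68]
18 12.0833 [ 0.06  0.76 -5.54]
12.6833 [ 2.98443292e+00  4.18063409e-05 -2.87283446e+00] [np.float64(2.98450159417958), np.float64(2.220446049250313e-16), np.float64(-2.872811948782666)]
```

View pics/f_m.png

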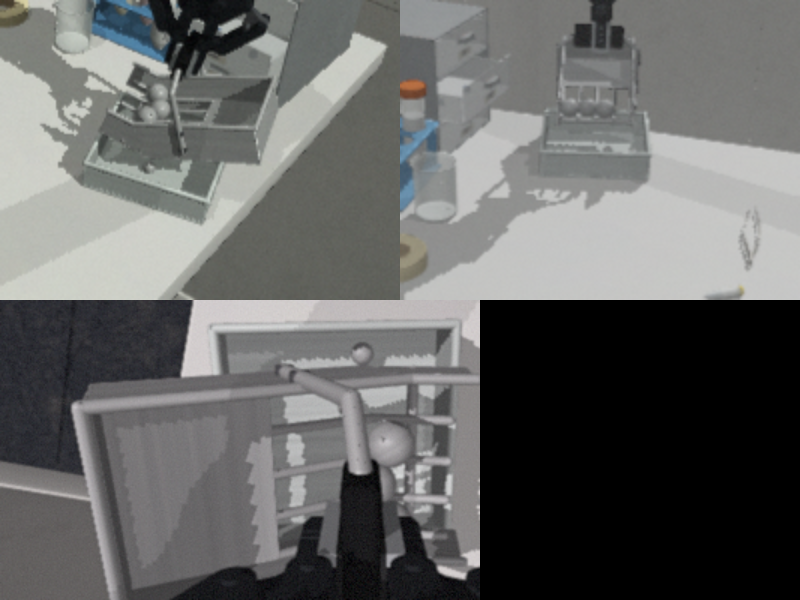

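The floor has emptied and the three large balls sit at the ramp, near (155,95) in the scene crop. One small ball is visible in the tray at (362,352) in the wrist crop. I'll rock the sieve back to count.

```bash
python3 - <<'E'
from h import *
from workcell import ctrl
Gt=np.array([*(TC-.010*xd(105.4)),.160])
ctrl.move_straight(*pose(Gt,105.4,-9),vel=.0025)
ctrl.wait(.7)
print(ctrl.read_t(),ctrl.read_force().round(2))
snap(ctrl,"g",["wrist","scene","side"])
E
python3 show.py g 340,190 230,110
```

```text
14.925 [ 0.07  0.74 -3.52]
```

View pics/g_m.png

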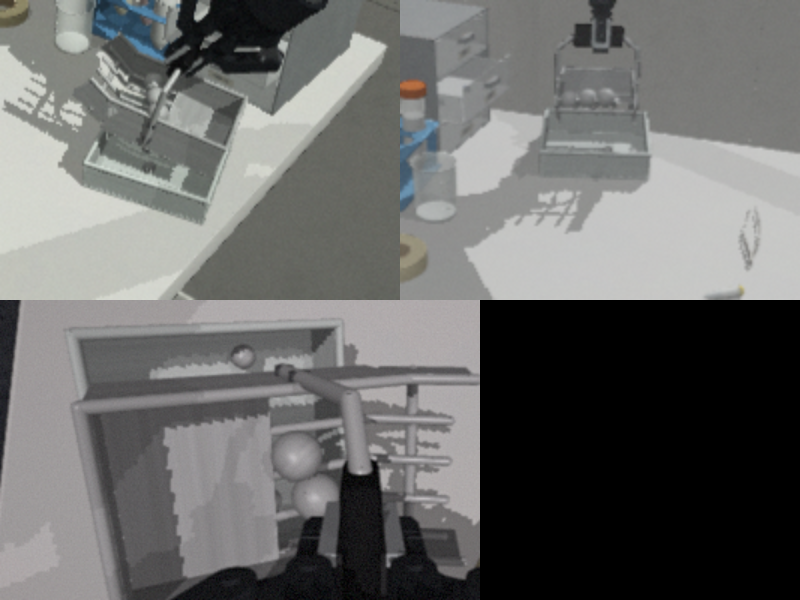

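View pics/g_wrist.png

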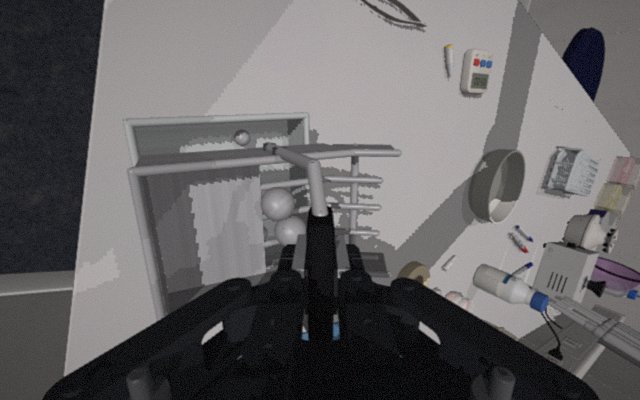

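```bash
python3 - <<'E'
import cv2,numpy as np
c=cv2.imread('pics/g_side.png')[125:205,290:365];f=cv2.imread('pics/f_side.png')[125:205,290:365];s=cv2.imread('pics/g_scene.png')[200:300,380:470]
o=np.zeros((600,800,3),np.uint8)
o[:300,:281]=cv2.resize(c,(281,300),interpolation=cv2.INTER_CUBIC);o[300:,:281]=cv2.resize(f,(281,300),interpolation=cv2.INTER_CUBIC)
o[:500,300:750]=cv2.resize(s,(450,500),interpolation=cv2.INTER_CUBIC)
cv2.imwrite('pics/z7.png',o)
E
```

```text
(no output)
```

View pics/z7.png

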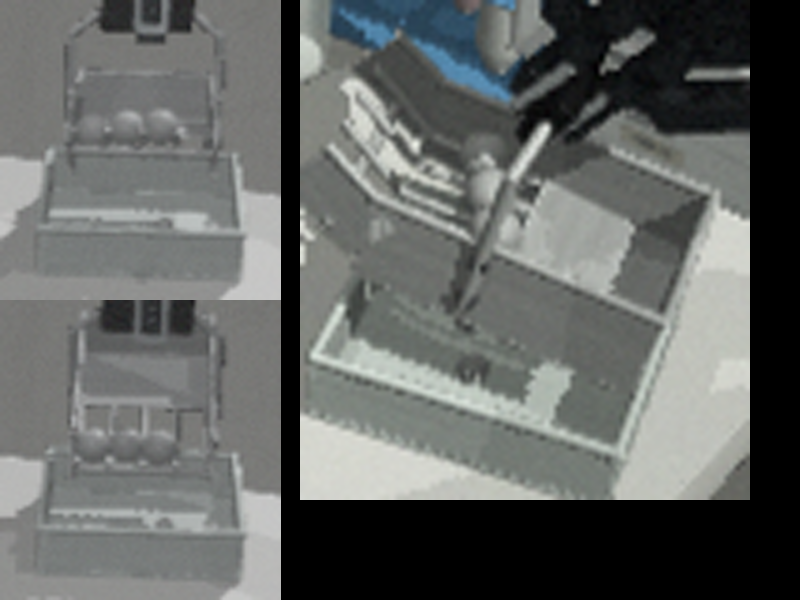

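The large balls stopped at the lip of the floor instead of rolling back onto it. I'll rock harder and tilt again.

```bash
python3 - <<'E'
from h import *
from workcell import ctrl
Gt=np.array([*(TC-.010*xd(105.4)),.166])
ctrl.move_straight(*pose(Gt,105.4,-15),vel=.004);ctrl.wait(.5)
snap(ctrl,"h",["wrist"])
ctrl.move_straight(*pose(Gt,105.4,20),vel=.003);ctrl.wait(.6)
print(ctrl.read_t(),ctrl.read_force())
snap(ctrl,"i",["wrist","scene","side"])
E
python3 show.py i 340,190 230,110
```

```text
19.7667 [-0.48416734  0.73605229 -3.65513011]
```

View pics/h_wrist.png

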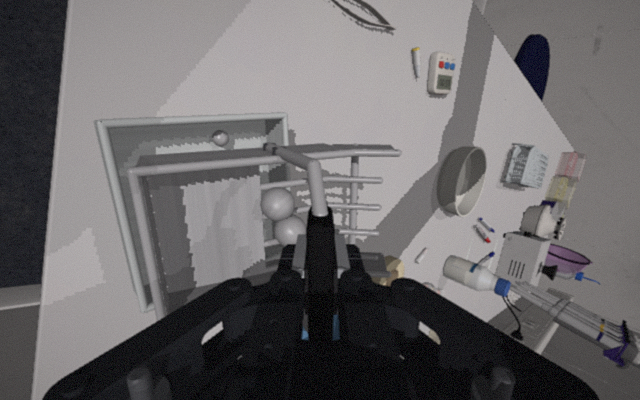

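View pics/i_m.png

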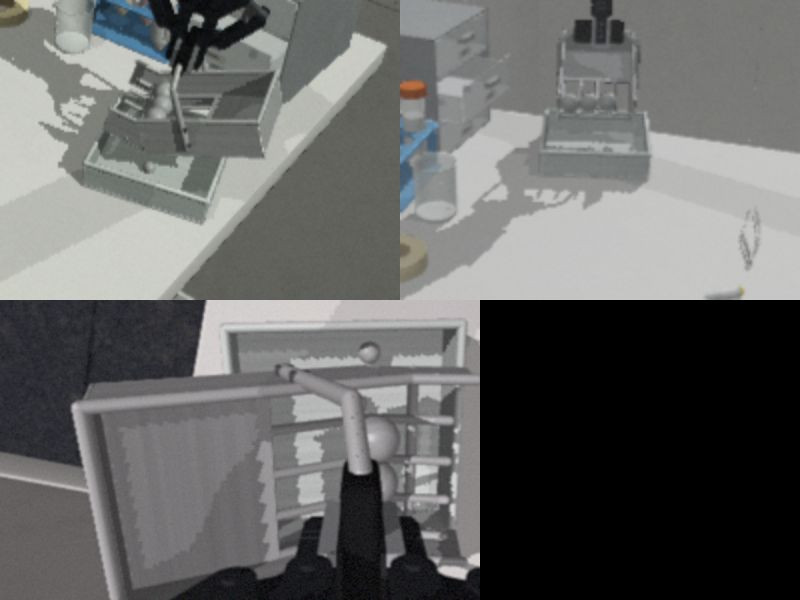

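```bash
python3 - <<'E'
from h import *
from workcell import ctrl
Gt=np.array([*(TC-.010*xd(105.4)),.27])
ctrl.move_straight(*pose(Gt,105.4,15),vel=.1)
print(ctrl.read_t(),ctrl.read_force())
snap(ctrl,"j",["wrist","scene","side"])
E
python3 - <<'E'
import cv2,numpy as np
s=cv2.imread('pics/j_scene.png')[170:310,360:480];c=cv2.imread('pics/j_side.png')[110:210,290:370]
cv2.imwrite('pics/z8.png',np.hstack([cv2.resize(s,(400,467),interpolation=cv2.INTER_CUBIC),cv2.resize(c,(373,467),interpolation=cv2.INTER_CUBIC)]))
E
```

```text
21.1083 [ 0.32580068 -0.81754713 -3.55462296]
```

View pics/z8.png

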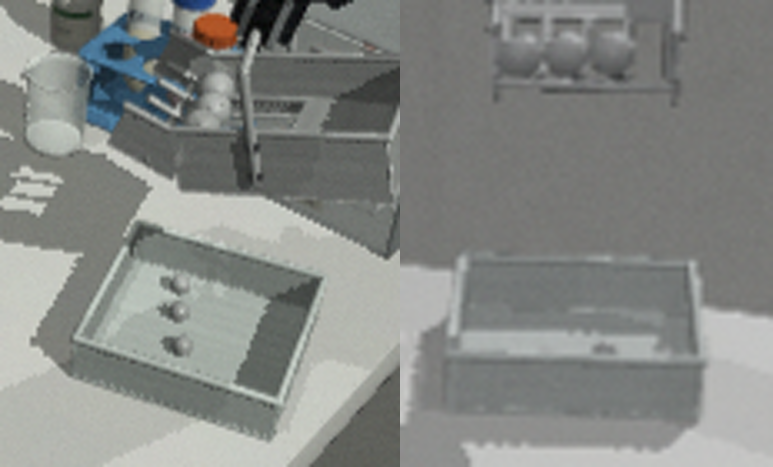

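View pics/j_wrist.png

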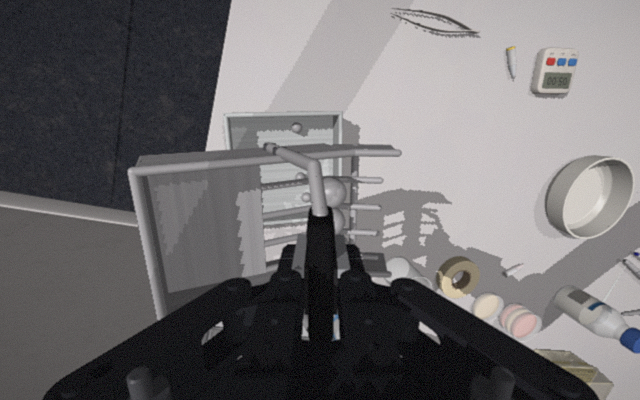

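Three small balls are in the tray, at (180,283), (178,311) and (183,345) in the crop. I'm looking for the fourth.

```bash
python3 - <<'E'
import cv2,numpy as np
s=cv2.imread('pics/j_scene.png')[180:230,395:455];c=cv2.imread('pics/j_wrist.png')[100:260,220:400]
t=cv2.imread('pics/j_scene.png')[230:305,375:465]; d=cv2.imread('pics/j_side.png')[110:140,300:360]
R=lambda i:cv2.convertScaleAbs(cv2.resize(i,(400,290),interpolation=cv2.INTER_CUBIC),alpha=1.4)
cv2.imwrite('pics/z9.png',np.vstack([np.hstack([R(s),R(c)]),np.hstack([R(t),R(d)])]))
E
```

```text
(no output)
```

View pics/z9.png

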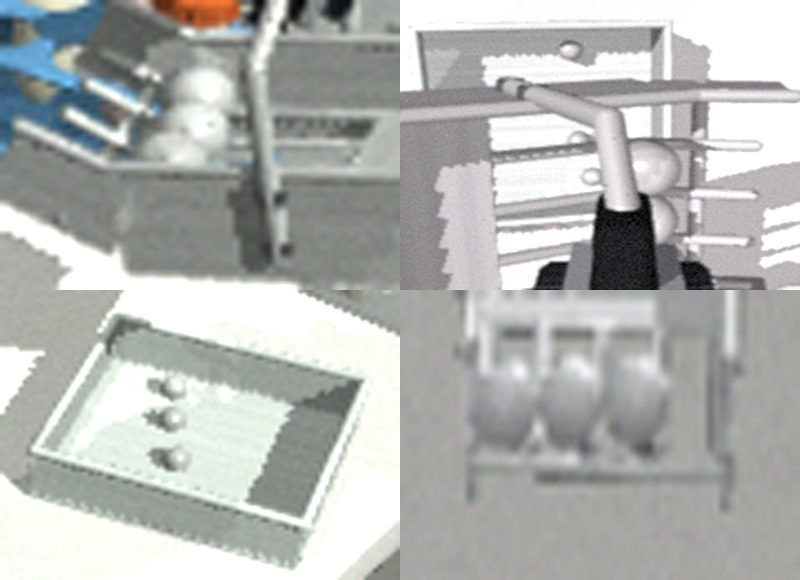

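```bash
python3 - <<'E'
from h import *
S=np.load("pics/j_scene.npy",allow_pickle=True).item();W=wcam(np.load("pics/j_wrist.npy",allow_pickle=True).item())
for x,y in((175,386),(173,419),(177,459)):
    p=onz(S,(x*90/400+375-.4,(y-290)*75/290+230-.4),.010);u=proj(W,p)
    print(p.round(3),"tray-local",((p[:2]-TC)@np.c_[xd(105.4),xd(195.4)]).round(3),u.round(0),((u-[220,100])*[400/180,290/160]).round(0))
# candidate 4th: scene zoom (145,115) at sieve ; ray -> project on wrist epipolar at few heights
uv=(145*60/400+395-.4,115*50/290+180-.4)
for z in(.17,.18,.19,.2):
    p=onz(S,uv,z);print(z,p.round(3),((proj(W,p)-[220,100])*[400/180,290/160]).round(0))
# sieve local frame of candidate
G=np.array([*(TC-.010*xd(105.4)),.27]);R=Ro.from_euler("ZY",[105.4,15],degrees=True).as_matrix()
for z in(.16,.17,.18,.19,.2,.21):print(z,((onz(S,uv,z)-G)@R*1000).round(0))
# hidden part of tray floor: inner grid pts whose ray hits near wall
hid=[]
for a in np.linspace(-.058,.058,9):
    row=""
    for b in np.linspace(-.058,.058,9):
        p=np.array([*(TC+a*xd(105.4)+b*xd(195.4)),.012]);o,v=ray(S,proj(S,p))
        q=p-v*((.037-.012)/abs(v[2]));l=(q[:2]-TC)@np.c_[xd(105.4),xd(195.4)]
        row+="." if abs(l).max()<.066 else "H"
    print(row)
E
```

```text
[ 0.663 -0.137  0.01 ] tray-local [ 0.025 -0.047] [306. 198.] [190. 178.]
[ 0.636 -0.153  0.01 ] tray-local [ 0.017 -0.018] [299. 177.] [176. 140.]
[ 0.608 -0.173  0.01 ] tray-local [0.005 0.015] [290. 153.] [154.  97.]
0.17 [ 0.649 -0.129  0.17 ] [285. 254.]
0.18 [ 0.635 -0.136  0.18 ] [286. 234.]
0.19 [ 0.622 -0.143  0.19 ] [287. 212.]
0.2 [ 0.608 -0.151  0.2  ] [288. 186.]
0.16 [ 77. -51. -93.]
0.17 [ 71. -36. -85.]
0.18 [ 65. -21. -76.]
0.19 [ 59.  -6. -67.]
0.2 [ 54.   9. -58.]
0.21 [ 48.  24. -49.]
.......HH
.......HH
.......HH
.......HH
.......HH
.......HH
.......HH
.......HH
.......HH
```

```bash
python3 - <<'E'
from h import *
S=np.load("pics/j_scene.npy",allow_pickle=True).item();W=wcam(np.load("pics/j_wrist.npy",allow_pickle=True).item())
for uv in((296.5,127.5),(305.5,197.5),(299,176)):
    p=onz(W,uv,.010);print(p.round(3),((p[:2]-TC)@np.c_[xd(105.4),xd(195.4)]).round(3),proj(S,p).round(0))
E
python3 - <<'E'
from h import *
from workcell import ctrl
G=np.array([*(TC-.010*xd(105.4)),.27])
yd=98.3
for th in(12,):
    G0=np.array([*(DC-xd(yd)*(.065+.09)),.23]);q=ctrl.ik(*pose(G0,yd,12));print(G0,q)
    print(ctrl.ik(*pose(G,105.4,12)))
E
```

```text
[ 0.574 -0.172  0.01 ] [0.015 0.048] [406. 281.]
[ 0.662 -0.138  0.01 ] [ 0.025 -0.046] [414. 255.]
[ 0.635 -0.154  0.01 ] [ 0.017 -0.016] [413. 264.]
[0.58137521 0.1731235  0.23      ] [-0.08474635  0.57203206 -0.19161527  1.61026226 -0.19365043  0.95005223
  1.58207547]
[ 0.42361715  0.68824507 -0.15542519  1.25406266 -0.12499625  1.34853839
  2.17212115]
```

The wrist ray puts the fourth small ball at tray-local (15, 48) mm, in the strip the tray wall hides from the scene camera. So all four small balls are in the tray and the three large ones are at the ramp. On to the dish.

```bash
cat >> h.py <<'E'
def gd(th,yd=98.3,off=.025,z=.168):
    t=np.radians(th);sx=.083*np.cos(t)-.063*np.sin(t)
    return np.array([*(DC-xd(yd)*(sx+off)),z])
E
python3 - <<'E'
from h import *
from workcell import ctrl
g=gd(13);g[2]=.24
ctrl.move_straight(*pose(g,98.3,13),vel=.12);print(ctrl.read_t())
ctrl.move_straight(*pose(gd(13),98.3,13),vel=.06);print(ctrl.read_t())
ctrl.wait(.2);snap(ctrl,"k",["wrist","scene","side"]);print(ctrl.read_force())
E
python3 show.py k 220,90 190,180
```

```text
24.9417
26.2917
[-0.306786   -0.30689005 -4.64326289]
```

View pics/k_m.png

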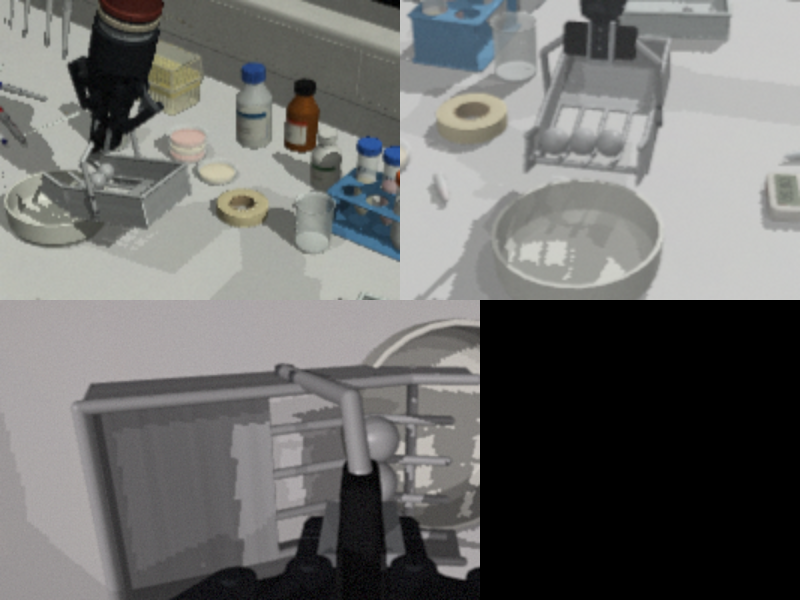

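In the side crop the large balls sit at (550–610,140), in three of the four lanes, 11 mm off the sieve's midline. I'll shift sideways by 10 mm to centre them over the dish, then pour.

```bash
python3 - <<'E'
from h import *
from workcell import ctrl
sh=np.array([*(.010*xd(188.3)),0])
print([ctrl.ik(*pose(gd(t)+sh,98.3,t)) is not None for t in(30,45,60,70)])
v={22:.02,30:.02,36:.015,42:.012,47:.009,52:.009,56:.009}
for th,s in v.items():
    t=ctrl.read_t();ctrl.move_straight(*pose(gd(th)+sh,98.3,th),vel=s);print(th,round(ctrl.read_t()-t,2),ctrl.read_force().round(2))
ctrl.wait(.5);print(ctrl.read_t(),ctrl.read_force());snap(ctrl,"l",["wrist","scene","side"])
E
python3 show.py l 220,90 190,180
```

```text
[True, True, True, True]
22 0.93 [-0.77 -0.12 -4.49]
30 0.74 [ 0.63 -0.48 -4.61]
36 0.77 [-0.34 -0.3  -3.88]
42 0.97 [ 0.58 -0.83 -4.68]
47 1.07 [-0.49 -0.63 -2.43]
52 1.08 [ 0.78 -1.08 -2.69]
56 0.9 [ 0.14 -1.   -2.79]
33.6167 [ 0.16651448  0.7679308  -3.35178501]
```

View pics/l_m.png

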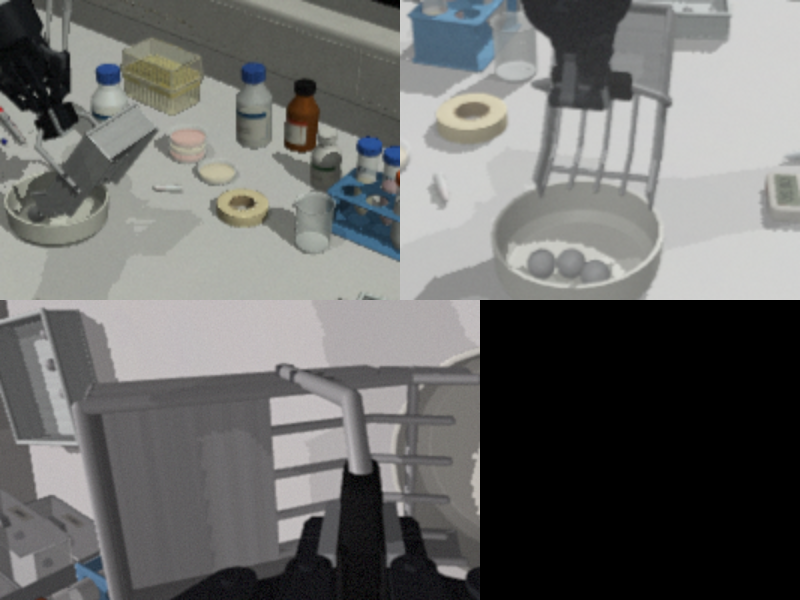

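All three large balls are in the dish, at (540–595,265) in the side crop, and the sieve is empty. I'm returning it to its original spot.

```bash
python3 - <<'E'
from h import *
from workcell import ctrl
sh=np.array([*(.010*xd(188.3)),0])
g=gd(56)+sh;g[2]=.215
ctrl.move_straight(*pose(g,98.3,56),vel=.08)
G=np.array([.6132,.0602,.17])
ctrl.move_straight(*pose(G,98.3,0),vel=.11);print(ctrl.read_t())
G[2]=.112;ctrl.move_straight(*pose(G,98.3,0),vel=.08);ctrl.wait(.3)
print(ctrl.read_t(),ctrl.read_force(),ctrl.read_tool_pos(),pose(G,98.3,0)[0]);snap(ctrl,"m",["wrist","scene","side"])
E
python3 show.py m 270,140 210,120
```

```text
36.925
38.1 [-0.38684137  0.38075871 -2.14615356] [0.6128855  0.06382303 0.10531892] [np.float64(0.6126756974915101), np.float64(0.06379396305684712), np.float64(0.10487198930797595)]
```

View pics/m_m.png

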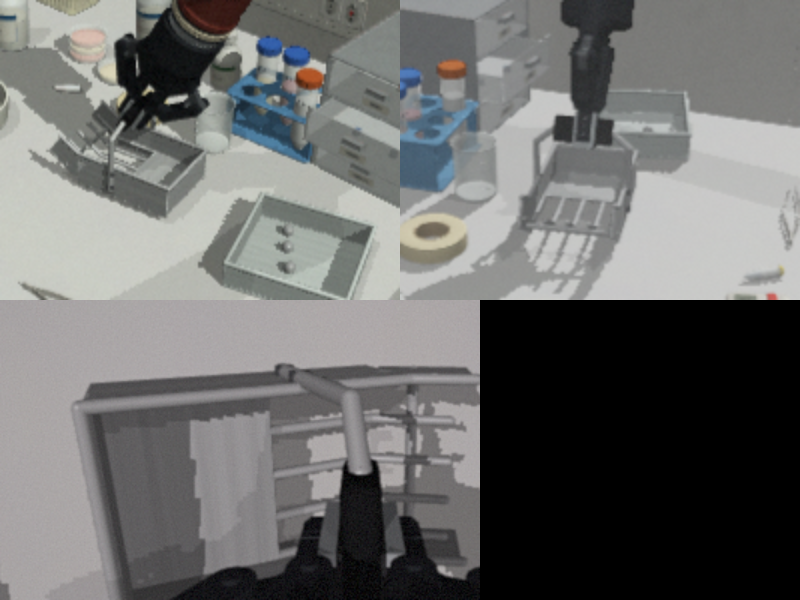

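The sieve is level and empty, just above the bench; in the scene crop the tray shows its three visible small balls at (287,230–267). I'll lower it until it touches, then release.

```bash
python3 - <<'E'
from h import *
from workcell import ctrl
f0=ctrl.read_force()[2]
for z in(.104,.1025,.1012,.1002,.0994,.0986,.0978):
    ctrl.move_straight(*pose([.6132,.0602,z],98.3,0),vel=.03);ctrl.wait(.1)
    f=ctrl.read_force()[2];print(z,f.round(2),ctrl.read_tool_pos()[2].round(4))
    if f-f0>2.5:break
ctrl.grip(.03);ctrl.wait(.3);print(ctrl.read_width(),ctrl.read_force())
snap(ctrl,"n",["wrist"])
ctrl.move_straight(*pose([.6132,.0602,z],98.3,0,.06),vel=.06)
ctrl.move_straight(*pose([.6132,.0602,z],98.3,0,.16),vel=.12)
ctrl.wait(.3);print(ctrl.read_t());snap(ctrl,"o",["wrist","scene","side"])
E
python3 show.py o 270,140 210,120
```

```text
0.104 -2.99 0.0968
0.1025 -3.3 0.0954
0.1012 -1.3 0.094
0.1002 1.2 0.0935
0.029969741297827018 [-0.3599034  -1.39669621 -0.47658167]
42.925
```

View pics/o_scene.png

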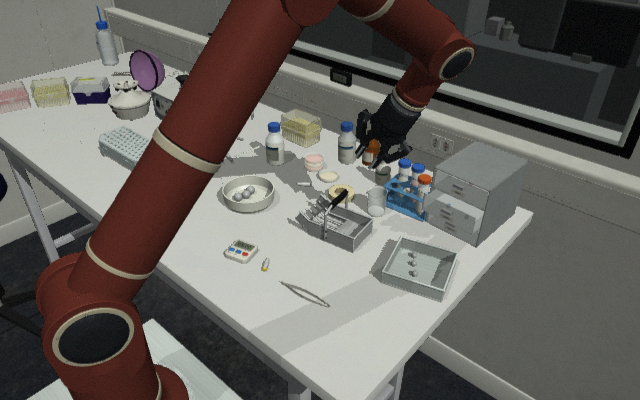

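View pics/o_wrist.png

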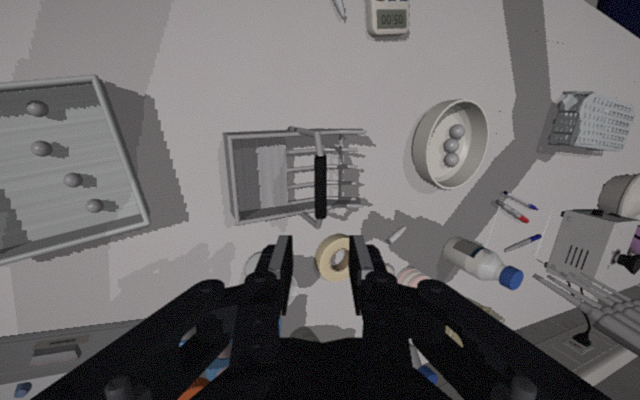

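View pics/o_side.png

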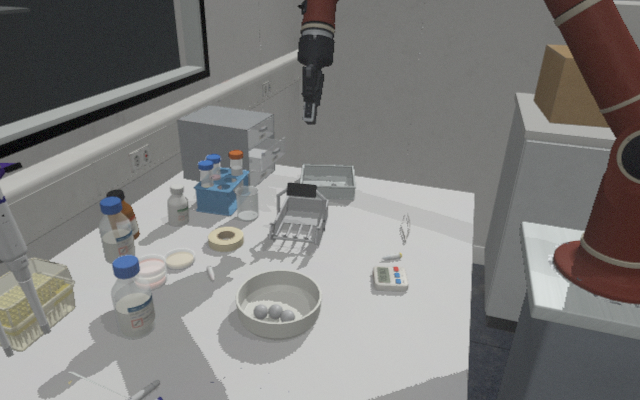

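The wrist view shows four small balls in the tray, at (37,108), (41,149), (73,180) and (94,205). Three large ones are in the dish, around (452,145). The empty sieve stands upright at (290,175), and the other items haven't moved.

```bash
python3 - <<'E'
from workcell import ctrl
ctrl.wait(.5);print(ctrl.read_t(),ctrl.read_force());ctrl.job_done()
E
```

```text
43.575 [ 0.73286915  0.89973528 -0.45027322]
the job is handed in; nothing more can be done
```

The job is done and handed in at 43.6 s. I gripped the sieve by its slanted bar and tilted it 18 to 20° over the tray, with one stronger rock back in between. I then tipped the large balls into the dish at up to 56° and stood the sieve back upright in its original place.

**Last checks:** the final pictures show all four small balls in the tray, all three large balls in the dish and the sieve empty and upright. The gripper is clear of everything. The timer, tape roll, beaker and tweezers looked unmoved by eye; I did not measure them.

**Checks that disagreed:**
- **Ball count:** after the tilting, the scene camera showed only three small balls in the tray. The fourth was hidden behind the tray wall. I found it in a wrist camera picture, and the final wrist view shows all four.
- **Rocking back:** the large balls did not roll back onto the rear floor. They stopped at its lip, which did no harm.
- **Weight:** the force readings were too noisy to confirm the ball count by weight.

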